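Latch the sliding top of the pine cabinet

ROBOT

A 7-joint arm with a two-finger parallel gripper is mounted at the origin on the work surface. World frame = base frame: x ahead of the robot, y to its left, z up, the work surface at z = 0. Lengths are in mm, angles in rad, forces in N, time in s.
With the tool pointing down it reaches from about 400 to 875 mm from the base axis. Payload 4.4 kg.
Tool frame: the origin (TCP) lies at the centre of the arm's flange, where the gripper is bolted on; the fingertips stand 173 mm ahead of it and the grasp point (between the pads) lies 155 mm ahead of it; z points along the fingers, y is the direction in which the jaws open and shut (so a half turn about z gives the same grasp; the last joint's range is limited). The gripper opens to 85 mm and grips with 20 to 120 N. Pads are 22 mm wide; open, the fingers measure 114 mm over their backs; the gripper's body (76 mm by 85 mm) begins 54 mm behind the grasp point. The pads swing forward as they close: fully open they stand 13 mm farther back than shut.
Start: joints at [-1.311, 0.628, 0.038, 1.517, -0.027, 0.996, -0.02], TCP at [208.025, 615.825, 404.713] pointing down, gripper open.
Joint ranges: [-3.06, 3.06], [-0.37, 2.12], [-1.25, 1.32], [0.18, 2.47], [-1.1, 4.24], [0.23, 1.98], [-2.94, 2.94]. Speed limits (rad/s): [2.57, 2.57, 3.14, 3.14, 3.14, 3.14, 3.14].

INTERFACE

Orientations are given as [roll, pitch, yaw] about the fixed x, y, z axes, in that order (R = Rz(yaw) Ry(pitch) Rx(roll)).
In Python, from cell import * gives the robot as it stands. The module is installed in compiled form; this text tells all that it offers.
- The arm moves only by the shell command python3 -m jog 'ROWS'. ROWS is JSON, one flat list of numbers, 5 for each row, row after row: the shift along the tool's x, y, z in mm, then the turn about the tool's z in degrees, then the finger opening in mm, from 0 to 85.4. A call has 1 to 20 rows; each row is the pose to reach, as a shift and turn from the pose commanded when the call began, along the tool's axes at that moment; what a row does not reach only later rows make up. A row lasts 1/12 s, in which the tool goes at most 41.7 mm and 7.16 degrees, less where a joint would pass 70% of its speed; a pose out of reach is approached as far as the arm can. A call with a gripper value outside its range is refused whole. The fingers move at their own pace and stop on an object; the grip force is fixed at half the most. Time passes only in rows, so rows that repeat a pose let the fingers close. It gives the time, the measured TCP pose, the force and the opening at its end, in the units of the state.
- read_state(): the state, without advancing time (a new reading comes with each control period).
- get_image(name): name is "scene" or "top" or "wrist"; returns (picture, depth): 400x640x3 uint8, blue, green, red; 400x640 float32, mm along the optical axis (not along the pixel's ray), 0 where there is no reading.
- camera_params(name): a dict with "K" (3x3 intrinsics, pixels), "dist_coeffs" ([k1, k2, p1, p2, k3] as OpenCV has them; the pictures are not rectified), "T" (4x4, takes a point from camera to world coordinates). Camera axes: x right, y up, looking along -z (the intrinsics and any distortion apply to the point x, -y, -z); pixel columns grow to the right and rows downward; lengths in mm; the calibration is good to about 2 mm. A picture is of the moment at which its call begins: read the wrist's pose just before it. camera_params takes no time and is no camera call; for the wrist camera it gives the pose at the moment of the call.
- finish_job(): hands the job in, once; it reports no verdict.
The state is a dict: "clock": time; "qpos": joint angles; "qd": joint speeds; "tau": joint torques, N m; "eef_pos": TCP position; "tool_rot": TCP orientation; "force": force on the tool from outside, world axes, zero at the start; "torque": the same for the moment, N m; "width": finger opening in mm.
Only numpy, scipy, OpenCV 4.12 (cv2) and the standard library are available. Lean on these libraries where they do the work, as an engineer would, in place of code of your own. Each camera call takes 0.05 s, during which the arm holds its last target.

TASK

Close and latch the sliding top of the small pine cabinet: slide the top gently up to its rubber seal, hook the latch's brass loop over the keeper on the top, then push the lever over past its toggle point until it lies home on its rubber stop and the latch holds the top pressed into the seal. Work by feel: first ease the top on until it just bears on the seal, without ramming it, do not lean on the lever once it is down, and leave the dice and everything else on the shelf where they are.

Things in the scene. Friction and masses are not known exactly. Their poses are not given: they have to be found in the camera images.
- cabinet: Low fixed pine cabinet, 350 (x) by 240 mm (y), upper face 110 mm over the shelf, side strips 5 mm higher. Origin: centre of its underside. x runs along the latch from lever to keeper (the way the top slides open), z up, y right-handed. Its -x end is covered by the front rail, a board 104 mm long that carries seal and latch; the rest is the sliding top, level with the rail.
- latch_place (a point): Nominal middle of the lever's axle (parallel to y), 15 mm above the rail; axes as the cabinet's. The rail sits on slotted screws: rail, seal and latch together are up to 6 mm off along x. The latch stands on hand-cut packing: axle 0 to 4 mm higher than here and up to 2 mm off along y. With the top at the seal, the keeper's seat is 52 mm (1 mm more or less) before (+x) the axle.
- lever (a joint): Lever, rad: 0 = home, pointing to -x; 1.57 = upright; 2.45 = tipped fully to +x; starts 1.65 to 1.95. Brass strip 19 mm wide, 4 to 5 thick, 52 mm from axle to its rolled end (8 thick, 24 mm long; 5 mm below the axle when home, on a rigid stop with a rubber face). Stiff axle (0.08 N m): stays where left. With the loop hooked its end needs up to 15 N near 0.6; toggle point at 0.15 to 0.25; press on till home.
- loop (a joint): Angle of the wire loop on the lever, rad. The loop hangs on a pin across the lever 18 mm from the axle (at lever = 0 straight to -x of it). From pin to bar 64 mm; the line from pin to bar rises above +x by -0.109 - lever - loop (rad). Wire 6 mm; 42 mm wide outside, 30 inside. The stiff pin (0.035 N m) holds it; it starts sticking out over the keeper, unhooked. Pinch it across its two legs.
- keeper (a point): Seat of the brass keeper on the sliding top: the middle of the hooked bar lies here, 8 mm above the top's face. Axes as the cabinet's. A wall 15 mm high, 22 wide stands 3 mm to its -x side; the wall's lip, 11 to 15 mm up, reaches over the seat to 3 mm beyond it. The bar must go down at least 7 mm to the +x side of here, then be drawn back under the lip. A foot 2 mm thick lies under it.
- lid_pull (a point): Middle of the wooden pull on the sliding top, 12 mm above the top's face: a bar 18 mm thick (x), 90 mm long (y), 20 mm high, 90 mm to the +x side of the keeper's seat. The top can be pushed shut (to -x) at this bar's +x face.
- lid (a joint): Slide of the top, m: positive = open (towards +x); it starts 16 to 36 mm open. At 0 the keeper's seat is 52 mm before latch_place. Where it meets the rubber seal is not known, somewhere between +6 and -6 mm: there the seal starts to push back 16 N for each mm. Friction about 2.5 N, so it stays where it is left, touching the seal. The latch draws it about 4 to 8 mm on into the seal.
- die_a: Horn die, 20 mm, on the front rail about 90 mm to the +y side of the latch. Leave it.
- die_b: Horn die, 20 mm, on the front rail about 90 mm to the -y side of the latch. Leave it.
- jar: Squat amber glass jar with a cork, 84 mm wide, 78 mm high, origin under its centre, beside the cabinet. Leave it.
- stone: Playing stone, 36 mm disc, 10 mm high, beside the cabinet. Leave it.
- scraper: Steel cabinet scraper, a flat plate 150 by 62 by 2 mm. Leave it.
- board_half: Walnut backgammon board half, a tray 300 by 200 by 45 mm. Leave it.
- cork_block: Cork sanding block, 110 by 60 by 34 mm. Leave it.
- brush: Brush, lying on the shelf. Leave it.

How it is judged (in metres and radians):
On the way, in this order (a step that is already met when the one before it is completed fails the run):
1. the top has been slid up to its seal and bears on it (over 1 N) (contact force between lid and seal above 1 N), for 0.2 s.
2. the loop's bar is down behind the keeper's lip while the lever is still raised (x of loop_c1 in the frame of keeper between -0.004 and 0.02 m and z of loop_c1 in the frame of keeper below 0.004 m and value of joint lever above 0.7 rad), for 0.2 s.
At the end, for the whole second after the job is handed in: The loop's bar sits in the keeper (within 4 mm of its seat along x, not above it by more than 4 mm), the lever lies home (within 0.03 rad) and the top is held pressed into its seal with more than 25 N, with nothing touched by the robot (x of loop_c1 in the frame of keeper between -0.004 and 0.004 m and z of loop_c1 in the frame of keeper below 0.004 m and value of joint lever below 0.03 rad and contact force between lid and seal above 25 N).
It fails at once if the top is rammed into its seal with more than 12 N while the lever is still raised (contact force between lid and seal above 12 N and value of joint lever above 1.6 rad).
It fails at once if the lever is pressed onto its stop with more than 20 N (contact force between lever_c2 and latch_c3 above 20 N).
It fails at once if something else on the shelf or the cabinet is moved more than 20 mm (distance of any of die_a, die_b, jar, stone, scraper, board_half, cork_block, brush from where it was at the start of the episode above 0.02 m).
It also fails if it takes over 66 s, if anything falls off the work surface, if the arm or the gripper's body presses on something with over 40 N, if the wrist force passes 120 N, or if a joint passes its speed limit or range.

## Working session

There is one attempt and no reset: what is moved stays moved. The work goes in short steps, Python scripts to look and compute and a shell command to move; the robot and the scene stay as the last step left them, time stands still between calls to the robot, and variables do not carry over. Pictures are saved under pics/ and viewed, and the job is handed in when it is done.

```bash
mkdir -p pics
python3 - <<'E'
from cell import *
import cv2,numpy as np
s=read_state();print(s)
for n in ["scene","top","wrist"]:
    p=camera_params(n);print(n,p["K"],p["dist_coeffs"],p["T"])
    im,d=get_image(n);cv2.imwrite(f"pics/{n}0.png",im);np.savez(f"pics/{n}0.npz",im=im,d=d,T=p["T"],K=p["K"],dc=p["dist_coeffs"])
E
```

```text
{'clock': 0.0, 'qpos': array([-1.31082104,  0.62932991,  0.03842398,  1.51839375, -0.02699954,
        0.99629558, -0.02000914]), 'qd': array([-1.02342614e-05, -1.45182293e-03, -2.66169243e-04, -2.50039463e-04,
       -2.43923551e-05, -5.01574704e-04,  2.19634207e-04]), 'tau': array([-2.45804167e-04, -5.63398683e+01,  1.22611944e+00, -1.93446761e+01,
        1.10528534e-02,  1.03238155e-02, -1.40090572e-05]), 'eef_pos': array([207.89103196, 615.53495615, 403.79072548]), 'tool_rot': array([-3.13968354e+00,  1.47704647e-05,  2.81582245e+00]), 'force': array([-0.42706047, -0.22875822, -0.33561394]), 'torque': array([ 0.02090856, -0.00813712, -0.01921593]), 'width': 85.44329261322605}
scene [[435.39415762   0.         324.52057623]
 [  0.         435.39415762 205.16089587]
 [  0.           0.           1.        ]] [-0.0013947  0.         0.         0.         0.       ] [[-3.19276927e-01 -6.24016097e-01  7.13208353e-01  1.37686265e+03]
 [ 9.47614030e-01 -2.02697287e-01  2.46863240e-01  2.95042312e+02]
 [-9.48123740e-03  7.54663978e-01  6.56042976e-01  8.82248539e+02]
 [ 0.00000000e+00  
[... 264 characters left out ...]
55e-01 -1.13802330e-01  3.95758047e+02]
 [-9.99755693e-01  1.56473882e-02 -1.56113360e-02 -1.53949562e+01]
 [-1.37268482e-02  1.14044982e-01  9.93380751e-01  1.41283926e+03]
 [ 0.00000000e+00  0.00000000e+00  0.00000000e+00  1.00000000e+00]]
wrist [[275.91289017   0.         326.50502245]
 [  0.         275.91289017 196.34224956]
 [  0.           0.           1.        ]] [0.00593341 0.         0.         0.         0.        ] [[ 3.19223895e-01 -8.96259292e-01 -3.07921072e-01  1.26336146e+02]
 [ 9.47677890e-01  3.01337065e-01  1.05368829e-01  6.43629761e+02]
 [-1.64976004e-03 -3.25446239e-01  9.45559106e-01  3.73597914e+02]
 [ 0.00000000e+00  0.00000000e+00  0.00000000e+00  1.00000000e+00]]
```

View pics/scene0.png

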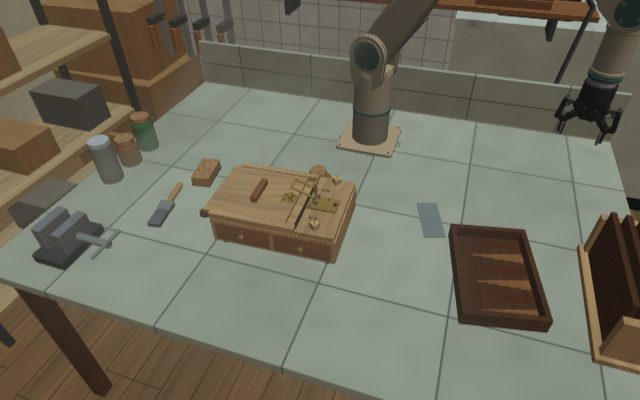

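View pics/top0.png

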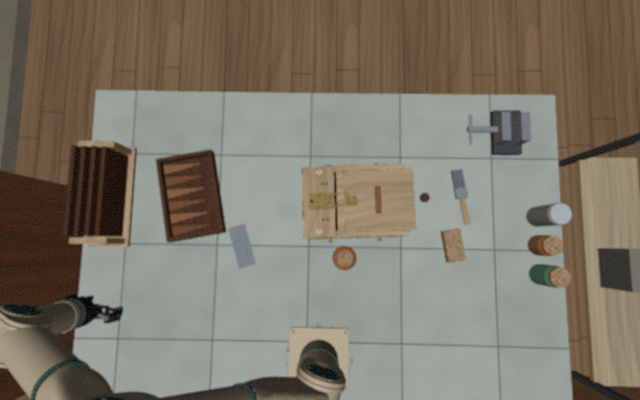

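View pics/wrist0.png

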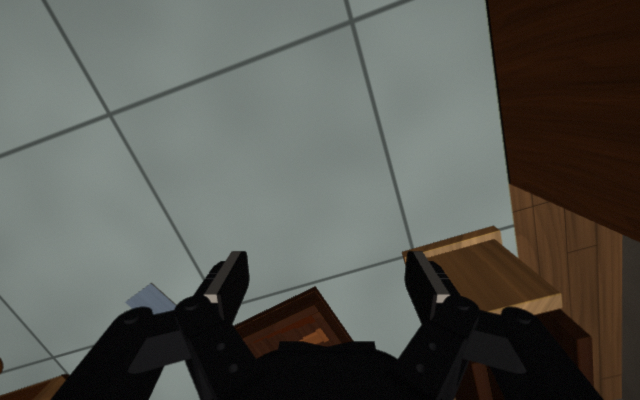

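```bash
cat > h.py <<'E'
import numpy as np,cv2
def load(f):
    z=np.load(f);return z
def ray(z,u,v):
    p=cv2.undistortPoints(np.array([[[u,v]]],float),z["K"],z["dc"])[0,0]
    d=z["T"][:3,:3]@np.array([p[0],-p[1],-1.0]); return z["T"][:3,3],d
def onplane(z,u,v,h):
    o,d=ray(z,u,v); return o+d*(h-o[2])/d[2]
def dep(z,u,v,r=1):
    o,d=ray(z,u,v);D=z["d"][int(v)-r:int(v)+r+1,int(u)-r:int(u)+r+1];D=D[D>0]
    return o+d*np.median(D)
def proj(z,P):
    c=np.linalg.inv(z["T"])@np.append(P,1);q=np.array([c[0],-c[1],-c[2]])
    return cv2.projectPoints(q[None],np.zeros(3),np.zeros(3),z["K"],z["dc"])[0].ravel()
def tri(rs):
    A=0;b=0
    for o,d in rs:
        d=d/np.linalg.norm(d);M=np.eye(3)-np.outer(d,d);A=A+M;b=b+M@o
    x=np.linalg.solve(A,b);return x,[np.linalg.norm((np.eye(3)-np.outer(d,d)/(d@d))@(x-o)) for o,d in rs]
def snap(n,f):
    from cell import camera_params,get_image
    p=camera_params(n);im,d=get_image(n);cv2.imwrite(f"pics/{f}.png",im)
    np.savez(f"pics/{f}.npz",im=im,d=d,T=p["T"],K=p["K"],dc=p["dist_coeffs"])
    return load(f"pics/{f}.npz")
E
python3 - <<'E'
from h import *
z=load("pics/top0.npz")
im=z["im"][150:260,285:435];cv2.imwrite("pics/topc.png",cv2.resize(im,None,fx=5.3,fy=5.3,interpolation=cv2.INTER_CUBIC))
s=load("pics/scene0.npz")
im=s["im"][155:265,195:365];cv2.imwrite("pics/scenec.png",cv2.resize(im,None,fx=4.7,fy=4.7,interpolation=cv2.INTER_CUBIC))
for u,v in [(315,230),(360,185),(378,200),(400,200),(325,200)]:print(u,v,dep(z,u,v))
E
```

```text
315 230 [434.71792231  17.67305143 115.10261739]
360 185 [ 587.46824269 -129.89863598  109.12625213]
378 200 [ 535.86580471 -187.36311423  128.37987363]
400 200 [ 539.11917328 -262.78144412  109.19144823]
325 200 [534.21252327 -13.67987651 118.03180082]
```

View pics/topc.png

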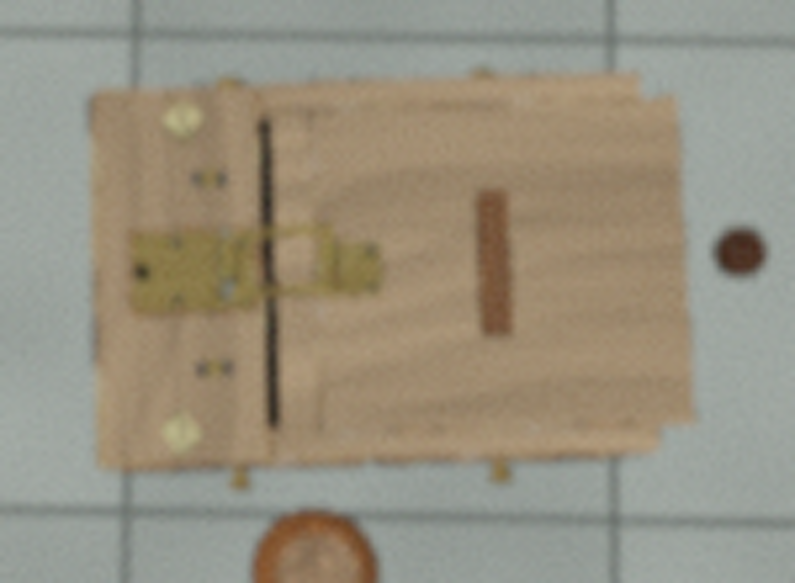

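View pics/scenec.png

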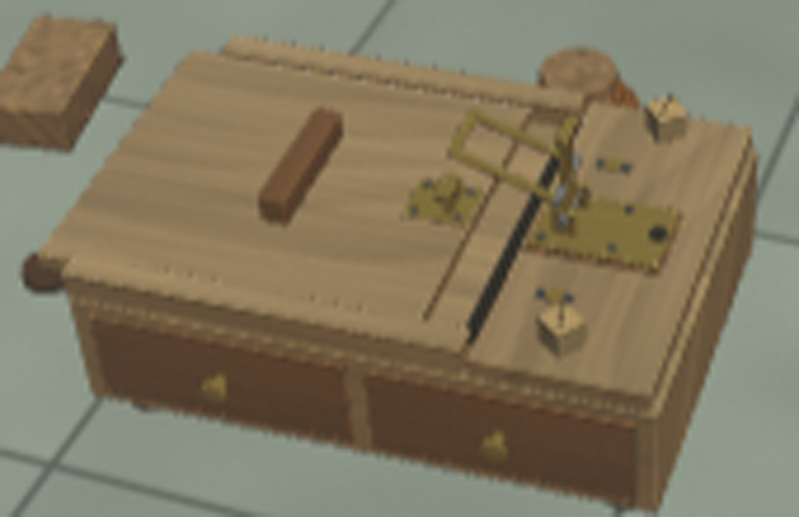

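Run:
```python
from h import *
z=load("pics/top0.npz")
def P(u,v,h): return onplane(z,285+(u+.5)/5.3-.5,150+(v+.5)/5.3-.5,h)
for n,a,h in [("sealT",(264,120),110),("sealB",(273,425),110),("endT",(678,97),110),("endB",(692,420),110),("railT",(92,92),115),("railB",(98,467),115),("stripR",(638,73),115),("keepR",(382,268),112),("plateL",(130,272),112),("plateR?",(262,265),112),("pullTL",(477,190),130),("pullBR",(512,334),130),("pullTR",(506,190),130),("pullBL",(483,336),130),("bar",(325,262),160)]:
    print(n,P(*a,h).round(1))
```

```text
sealT [629.3 -43.8 110. ]
sealB [436.8 -51.9 110. ]
endT [ 647.8 -304.9  110. ]
endB [ 444.4 -311.6  110. ]
railT [644.8  65.4 115. ]
railB [408.8  56.4 115. ]
stripR [ 661.9 -278.9  115. ]
keepR [ 536.  -118.9  112. ]
plateL [531.   39.1 112. ]
plateR? [536.7 -43.7 112. ]
pullTL [ 583.7 -176.   130. ]
pullBR [ 494.5 -197.6  130. ]
pullTR [ 583.9 -193.9  130. ]
pullBL [ 493.  -179.8  130. ]
bar [533.9 -80.7 160. ]
```

```bash
python3 -m jog '[-7,-7,0,1,85, -27,-28,0,4,85, -54,-57,0,8,85, -81,-85,0,12,85, -108,-114,0,16,85, -135,-142,0,20,85, -162,-170,0,24,85, -189,-199,0,28,85, -216,-227,0,32,85, -243,-256,0,36,85, -270,-284,0,40,85, -297,-312,0,44,85, -324,-341,0,48,85, -351,-369,0,52,85, -378,-398,0,56,85, -405,-426,0,60,85, -432,-455,0,64,85, -459,-483,0,68,85, -486,-512,0,69,85, -510,-537,0,69,85]'; python3 -m jog '[-17,16,0,0,85, -26,24,0,0,85, -29,28,0,0,85, -29,28,0,0,85]'
python3 - <<'E'
from h import *
from cell import read_state
s=read_state();print(s["clock"],s["eef_pos"],s["tool_rot"],s["force"])
snap("wrist","w1")
E
```

```text
clock: 1.82
eef_pos: [519.2, -59.3, 404.8]
tool_rot: [3.141, 0.001, 1.608]
force: [0.5, -0.3, -0.9]
width: 85.1
clock: 2.15
eef_pos: [548.4, -85.0, 404.5]
tool_rot: [-3.141, 0.0, 1.609]
force: [-0.0, 0.2, -0.6]
width: 84.7
2.15 [548.43528879 -85.03558306 404.49259253] [-3.14137926e+00  2.99509676e-04  1.60926736e+00] [-0.04758543  0.17059403 -0.58740909]
```

View pics/w1.png

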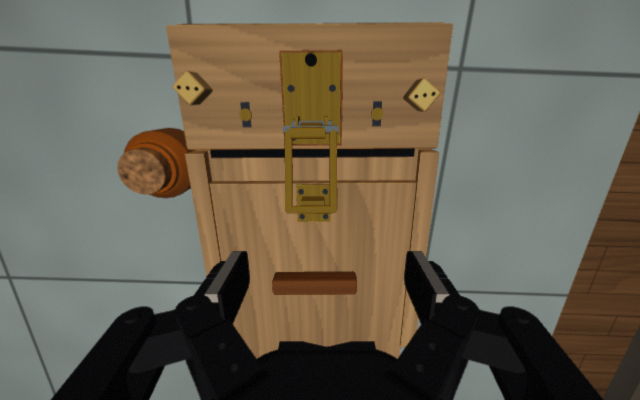

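```bash
python3 -m jog '[-30,-4,10,0,85, -60,-8,25,0,40, -80,-10,40,0,10, -80,-10,40,0,0, -80,-10,40,0,0]'
python3 - <<'E'
from h import *
from cell import read_state
s=read_state();print(s["clock"],s["eef_pos"],s["tool_rot"],s["force"],s["width"])
snap("wrist","w2")
for n in ("w1","w2"):
    im=cv2.imread(f"pics/{n}.png")[30:290,180:450];cv2.imwrite(f"pics/{n}c.png",cv2.resize(im,None,fx=2.3,fy=2.3,interpolation=cv2.INTER_CUBIC))
E
```

```text
clock: 2.62
eef_pos: [540.6, -164.1, 364.0]
tool_rot: [-3.139, -0.001, 1.61]
force: [-0.1, 1.1, 0.1]
width: 38.1
2.6167 [ 540.62817124 -164.10137868  364.01391979] [-3.13910599e+00 -1.25119123e-03  1.61008080e+00] [-0.10307195  1.12451867  0.08521549] 38.109074193352804
```

View pics/w1c.png

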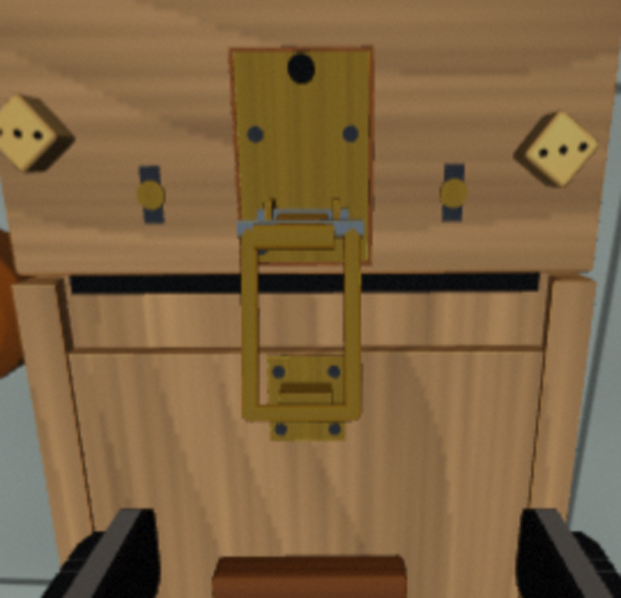

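View pics/w2.png

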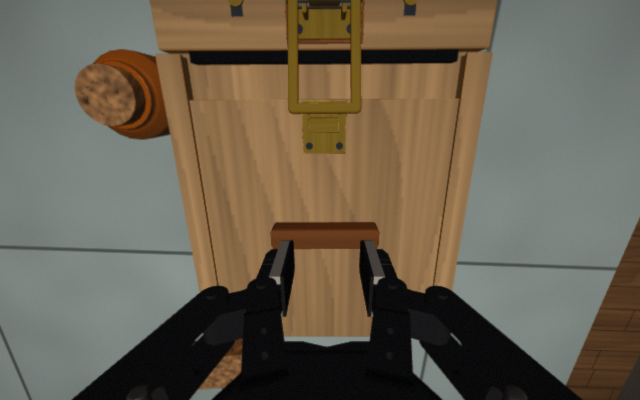

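Run:
```python
from h import *
a=load("pics/w1.npz");b=load("pics/w2.npz")
ca=lambda u,v:((u+.5)/2.3-.5+180,(v+.5)/2.3-.5+30)
for n,p in [("bar",(302,412)),("barL",(250,412)),("barR",(352,412)),("pullTop",(310,580)),("face",(200,480)),("rail",(150,100)),("leverend",(302,237)),("plate",(302,150)),("lip",(305,388))]:
    u,v=ca(*p);print(n,round(u,1),round(v,1),dep(a,round(u),round(v),0).round(1))
for n,p in [("bar",(325,108)),("barL",(293,108)),("barR",(358,107)),("pulltop",(325,240)),("face",(220,190)),("face2",(325,300)),("lip",(324,128)),("legL",(292,60)),("legR",(356,60))]:
    print(n,p,dep(b,*p,0).round(1))
print(tri([ray(a,*ca(302,412)),ray(b,325,107)]))
print(tri([ray(a,*ca(245,418)),ray(b,289,112)]),tri([ray(a,*ca(360,418)),ray(b,361,112)]))
# pull top corners back edge w1 (272,293)...; w2
print("pull", tri([ray(a,273,274),ray(b,273,228)]))
np.set_printoptions(suppress=True)
D=b["d"];print("bar col depth",D[100:116,325].round(1)); print("pull col",D[216:262,325].round(0))
```

```text
bar 311.0 208.8 [534.  -81.1 170.4]
barL 288.4 208.8 [515.8 -82.  170. ]
barR 332.8 208.8 [551.6 -81.  169. ]
pullTop 314.5 281.9 [ 537.1 -178.5  131.2]
face 266.7 238.4 [nan nan nan]
rail 244.9 73.2 [471.2  20.5 111.4]
leverend 311.0 132.8 [533.5 -20.6 183.6]
plate 311.0 94.9 [529.4   4.7 117.4]
lip 312.3 198.4 [532.5 -89.8 119.7]
bar (325, 108) [534.1 -82.3 169.7]
barL (293, 108) [516.2 -83.  171.6]
barR (358, 107) [552.7 -81.  170.2]
pulltop (325, 240) [ 537.8 -186.4  131. ]
face (220, 190) [ 447.2 -153.4  110.6]
face2 (325, 300) [ 540.6 -262.8  110.7]
lip (324, 128) [533.6 -97.3 125.4]
legL (292, 60) [514.4 -57.4 160.9]
legR (356, 60) [550.6 -55.9 160.5]
(array([534.03941555, -81.78348557, 168.49600189]), [np.float64(0.06724391514895726), np.float64(0.06724391514896584)])
(array([513.65922599, -85.4100467 , 167.08212682]), [np.float64(0.25469617711691867), np.float64(0.25469617711679016)]) (array([554.62121411, -83.65926896, 167.59061928]), [np.float64(0.3054106509731913), np.float64(0.3054106509732703)])
pull (array([ 488.7004134 , -192.58826745,   99.49056753]), [np.float64(0.4188229206939671), np.float64(0.4188229206939655)])
bar col depth [211.  209.2 209.2 155.9 155.4 154.4 154.2 156.  156.4 157.3 156.6 155.9
 155.9 158.4 212.  212.6]
pull col [243. 242. 242. 242. 245. 243. 241. 238. 238. 234. 233. 231. 230. 227.
 227. 226. 227. 226. 226. 226. 225. 226. 226. 227. 227. 227. 228. 228.
 228. 228. 229. 229. 230. 252. 251. 254. 254. 253. 253. 254. 255. 254.
 256. 255. 257. 257.]
  return _methods._mean(a, axis=axis, dtype=dtype,
  ret = ret.dtype.type(ret / rcount)
```

Run:
```python
from h import *
a=load("pics/w1.npz");b=load("pics/w2.npz")
for r in (222,226,248.5): print(r,onplane(b,325,r,130.5).round(1))
for r in (272.5,277,293.5): print(r,onplane(a,314,r,130.5).round(1))
# yaw: pull rear edge ends, strip inner lines
print(onplane(b,190,55,110.5),onplane(b,458,55,110.5))
print(onplane(b,190,98,110.5),onplane(b,461,97.5,110.5))
# lip & keeper
ca=lambda u,v:((u+.5)/2.3-.5+180,(v+.5)/2.3-.5+30)
print("keeper wall top edges",onplane(a,*ca(305,382),125.5),onplane(a,*ca(305,392),125.5), onplane(a,*ca(305,438),112.5),onplane(a,*ca(305,356),112.5))
print("foot b", onplane(b,325,152,112.5),onplane(b,325,114,125.5),onplane(b,325,118,125.5),onplane(b,325,134,125.5))
im=b["im"][0:260,260:400];cv2.imwrite("pics/w2c.png",cv2.resize(im,None,fx=4,fy=4,interpolation=cv2.INTER_CUBIC)[:600])
```

```text
222 [ 537.2 -170.4  130.5]
226 [ 537.3 -174.   130.5]
248.5 [ 538.1 -194.5  130.5]
272.5 [ 536.8 -167.4  130.5]
277 [ 536.9 -172.8  130.5]
293.5 [ 537.5 -193.4  130.5]
[434.22251021 -50.9825077  110.5       ] [628.65309316 -43.23956222 110.5       ]
[430.61032803 -80.55368205 110.5       ] [636.62276603 -71.91369452 110.5       ]
keeper wall top edges [532.97638027 -85.51016378 125.5       ] [533.075866 -89.912733 125.5     ] [ 533.0368861  -116.60142721  112.5       ] [532.16826388 -78.17812096 112.5       ]
foot b [ 535.00035918 -117.15502851  112.5       ] [533.96376482 -87.37542398 125.5       ] [534.07078063 -90.16000411 125.5       ] [ 534.50889512 -101.55913956  125.5       ]
```

View pics/w2c.png

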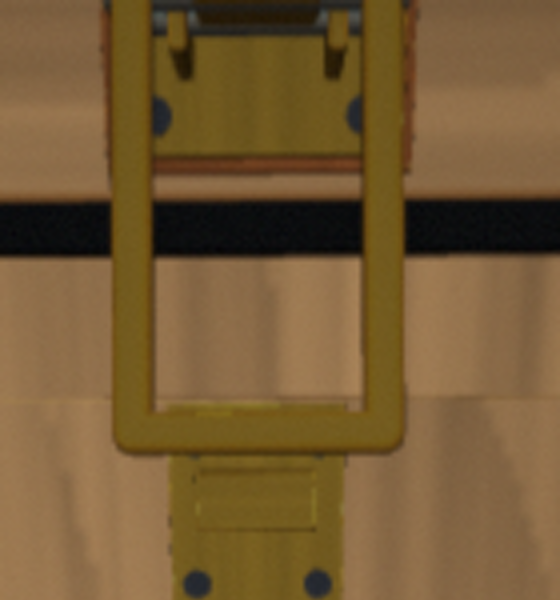

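```bash
python3 -m jog '[-25,-2,0,0,0, -50,-3,10,0,0, -60,-3,35,0,0, -60,-3,58,0,0, -60,-3,70,0,0, -60,-3,74,0,0, -60,-3,74,0,0]'
python3 - <<'E'
from h import *
from cell import read_state
s=read_state();print(s["clock"],s["eef_pos"],s["tool_rot"],s["force"],s["width"])
snap("wrist","w3")
E
```

```text
clock: 3.25
eef_pos: [541.5, -222.5, 290.3]
tool_rot: [-3.14, -0.002, 1.614]
force: [-0.7, -0.2, 1.0]
width: 0.4
3.25 [ 541.49706534 -222.52578003  290.26534192] [-3.14049786e+00 -1.65707059e-03  1.61398862e+00] [-0.65484449 -0.23116185  0.99175578] 0.38528503901346123
```

View pics/w3.png

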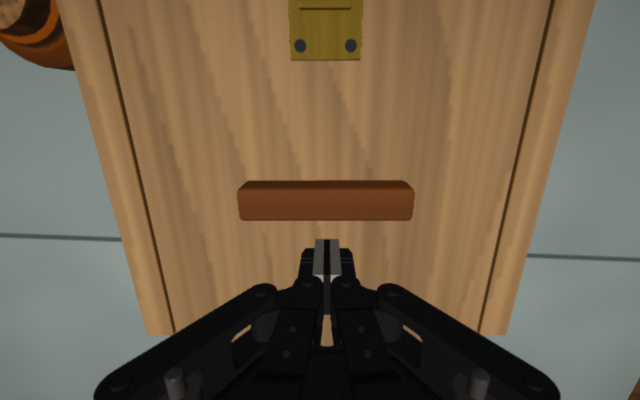

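```bash
python3 -m jog '[6,0,0,0,0, 12,0,0,0,0, 16,0,0,0,0, 19,0,0,0,0, 22,0,0,0,0]'
python3 -m jog '[2,0,0,0,0, 4,0,0,0,0, 6,0,0,0,0, 8,0,0,0,0]'
```

```text
clock: 3.72
eef_pos: [540.7, -202.8, 291.7]
tool_rot: [3.139, 0.002, 1.611]
force: [0.4, -5.3, 2.0]
width: 0.0
clock: 4.05
eef_pos: [540.1, -194.6, 290.9]
tool_rot: [3.141, 0.001, 1.611]
force: [1.7, -2.4, 1.7]
width: 0.1
```

```bash
python3 - <<'E'
from h import *
a=load("pics/w1.npz");b=load("pics/w2.npz")
ca=lambda u,v:((u+.5)/2.3-.5+180,(v+.5)/2.3-.5+30)
for h in (142,146,150):print(h,onplane(a,*ca(245,229),h),onplane(a,*ca(358,228),h),"b",onplane(b,325,8,h))
for h in (120,128):print("axle?",onplane(a,*ca(302,215),h))
# leg slope from depth in both
for z,us in ((a,(289,333)),(b,(291.5,357))):
  for u in us:
    pts=[dep(z,u,v,0) for v in range(135,205,5)] if z is a else [dep(z,u,v,0) for v in range(10,105,8)]
    print(np.array([p[1:] for p in pts]).round(0).tolist())
E
python3 -m jog '[1,0,0,0,0, 2,0,0,0,0, 3,0,0,0,0, 3,0,0,0,0]'
```

```text
142 [510.96213573 -22.94285487 142.        ] [551.25063839 -20.9989609  142.        ] b [531.75954949 -26.43333312 142.        ]
146 [511.51981361 -22.5441294  146.        ] [551.11422344 -20.63372496 146.        ] b [531.83474137 -27.52557347 146.        ]
150 [512.0774915  -22.14540393 150.        ] [550.97780849 -20.26848902 150.        ] b [531.90993325 -28.61781383 150.        ]
axle? [530.04168793 -18.95314397 120.        ]
axle? [530.45999944 -18.35028638 128.        ]
[[-26.0, 151.0], [-30.0, 150.0], [-34.0, 152.0], [-38.0, 154.0], [-42.0, 155.0], [-45.0, 157.0], [-49.0, 159.0], [-53.0, 160.0], [-56.0, 162.0], [-60.0, 162.0], [-64.0, 164.0], [-68.0, 164.0], [-71.0, 166.0], [-75.0, 167.0]]
[[-25.0, 150.0], [-29.0, 151.0], [-33.0, 152.0], [-36.0, 155.0], [-40.0, 156.0], [-44.0, 157.0], [-48.0, 158.0], [-51.0, 160.0], [-55.0, 161.0], [-59.0, 162.0], [-62.0, 164.0], [-66.0, 166.0], [-70.0, 166.0], [-74.0, 168.0]]
[[-31.0, 151.0], [-35.0, 153.0], [-39.0, 154.0], [-44.0, 157.0], [-48.0, 158.0], [-52.0, 161.0], [-57.0, 162.0], [-61.0, 161.0], [-65.0, 164.0], [-69.0, 165.0], [-73.0, 167.0], [-78.0, 168.0]]
[[-29.0, 151.0], [-34.0, 154.0], [-38.0, 155.0], [-42.0, 156.0], [-46.0, 157.0], [-51.0, 159.0], [-55.0, 161.0], [-59.0, 163.0], [-63.0, 164.0], [-68.0, 164.0], [-72.0, 167.0], [-76.0, 168.0]]
clock: 4.38
eef_pos: [539.9, -191.1, 290.6]
tool_rot: [-3.141, -0.0, 1.612]
force: [1.9, -1.8, 1.5]
width: 0.2
```

```bash
python3 -m jog '[1,0,0,0,0, 2,0,0,0,0, 3,0,0,0,0, 4,0,0,0,0]'
python3 - <<'E'
from h import *
z=snap("wrist","w4");snap("top","t4")
for f,c in(("w4",(0,300,180,480)),):
    im=cv2.imread(f"pics/{f}.png")[0:270,160:480];cv2.imwrite(f"pics/{f}c.png",cv2.resize(im,None,fx=2.2,fy=2.2,interpolation=cv2.INTER_CUBIC))
E
```

```text
clock: 4.72
eef_pos: [539.7, -187.4, 290.6]
tool_rot: [-3.142, -0.0, 1.611]
force: [0.2, -2.1, 0.6]
width: -0.1
```

View pics/w4c.png

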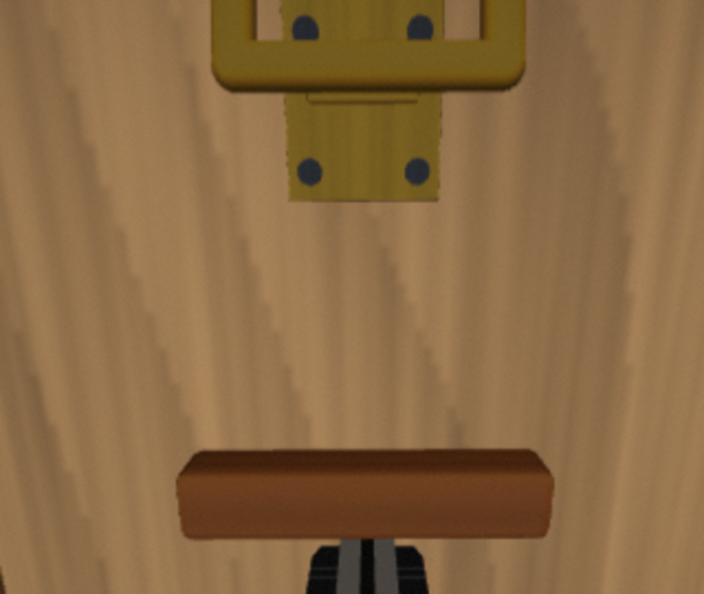

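```bash
python3 - <<'E'
from h import *
z=load("pics/w4.npz")
print(onplane(z,326,244,130.5),onplane(z,326,205,130.5),onplane(z,326,91,112.5),onplane(z,326,45.5,125.5))
print(onplane(z,(366)/2.2+160,30,168))
E
python3 -m jog '[1,0,0,0,0, 2,0,0,0,0, 2.6,0,0,0,0, 3.2,0,0,0,0, 3.6,0,0,0,0]'
```

```text
[ 536.99528787 -173.47238744  130.5       ] [ 536.0921719  -151.42977972  130.5       ] [533.83202115 -97.31975479 112.5       ] [533.12641468 -79.32565522 125.5       ]
[533.46509921 -82.48788181 168.        ]
clock: 5.23
eef_pos: [539.5, -183.7, 290.6]
tool_rot: [-3.142, -0.0, 1.612]
force: [1.3, -2.0, -1.2]
width: -0.4
```

```bash
python3 -m jog '[0.4,0,0,0,0, 0.8,0,0,0,0, 1.2,0,0,0,0]';python3 -m jog '[0.4,0,0,0,0, 0.8,0,0,0,0]'
```

```text
clock: 5.48
eef_pos: [539.5, -182.6, 290.6]
tool_rot: [-3.142, -0.0, 1.611]
force: [1.7, -2.3, -0.3]
width: -0.1
clock: 5.65
eef_pos: [539.4, -182.2, 290.6]
tool_rot: [3.142, 0.001, 1.611]
force: [1.8, -4.2, -1.6]
width: 0.1
```

```bash
python3 -m jog '[0.4,0,0,0,0, 0.8,0,0,0,0]';python3 -m jog '[0.4,0,0,0,0, 0.8,0,0,0,0]'
```

```text
clock: 5.82
eef_pos: [539.3, -182.0, 290.7]
tool_rot: [3.141, 0.002, 1.611]
force: [1.6, -5.8, -3.1]
width: 0.1
clock: 5.98
eef_pos: [539.3, -181.7, 290.7]
tool_rot: [3.141, 0.003, 1.611]
force: [2.5, -7.0, -3.9]
width: 0.2
```

```bash
python3 -m jog '[0,0,0,0,0, 0,0,0,0,0, -2,0,0,0,0, -6,0,0,0,0, -10,0,-15,0,0, -10,0,-40,0,0, 0,0,-65,0,0, 15,0,-80,0,0, 25,0,-85,0,0, 28,0,-85,0,0]'
python3 - <<'E'
from h import *
from cell import read_state
z=snap("wrist","w5");s=read_state();print(s["eef_pos"],s["clock"])
im=cv2.imread("pics/w5.png")[0:270,180:460];cv2.imwrite("pics/w5c.png",cv2.resize(im,None,fx=2.2,fy=2.2,interpolation=cv2.INTER_CUBIC))
z=snap("scene","s5")
im=z["im"][155:235,255:365];cv2.imwrite("pics/s5c.png",cv2.resize(im,None,fx=7,fy=7,interpolation=cv2.INTER_CUBIC))
E
```

```text
clock: 6.82
eef_pos: [538.4, -149.7, 376.4]
tool_rot: [3.141, -0.003, 1.615]
force: [0.1, 0.8, -0.5]
width: 0.3
[ 538.09709026 -149.82945647  375.37976455] 6.8667
```

View pics/w5c.png

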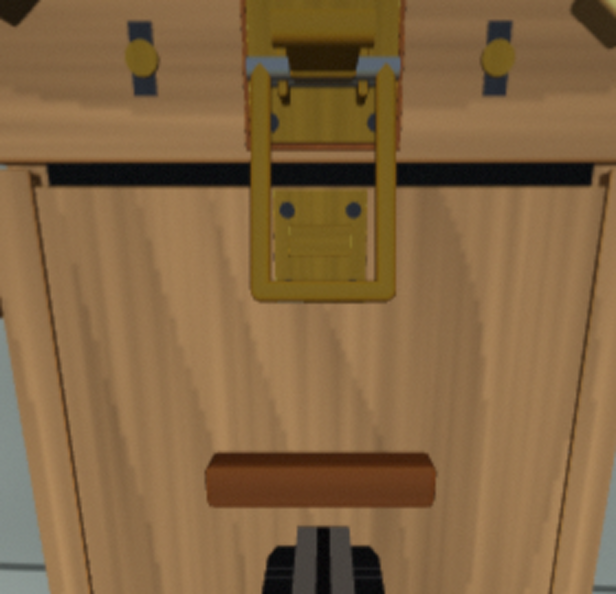

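View pics/s5c.png

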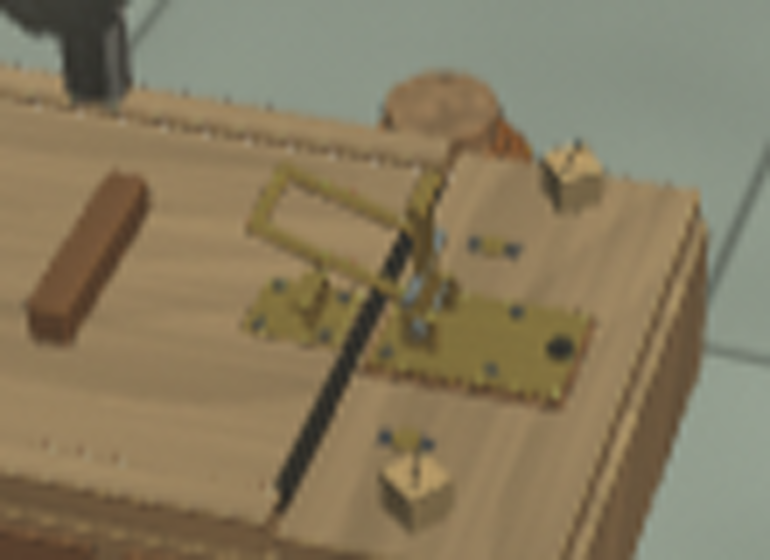

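Run:
```python
from h import *
z=load("pics/w5.npz");a=load("pics/w1.npz")
c=lambda u,v:((u+.5)/2.2-.5+180,(v+.5)/2.2-.5)
ca=lambda u,v:((u+.5)/2.3-.5+180,(v+.5)/2.3-.5+30)
print("lip+x",onplane(z,*c(320,255),125.5),"lip-x",onplane(z,*c(320,226),125.5))
print("lip L/R",onplane(z,*c(287,240),125.5),onplane(z,*c(353,240),125.5))
print("foot L/R",onplane(z,*c(274,230),112.5),onplane(z,*c(367,230),112.5))
print("bar",tri([ray(z,*c(323,291)),ray(a,*ca(302,412))]),dep(z,325,132))
print("barcorners",onplane(z,*c(251,299),168),onplane(z,*c(396,298),168))
print("pull+x",onplane(z,*c(320,506),130.5))
for h in (143,147):print("pin",[onplane(z,*c(u,67),h).round(1) for u in (250,397)])
print("lever end?",[dep(z,*c(u,25),0).round(1) for u in (300,325,350)])
for v in (150,152,154): print(dep(z,*c(320,2*v-280),0))
```

```text
lip+x [532.27901882 -74.30052155 125.5       ] lip-x [531.86363852 -64.72839116 125.5       ]
lip L/R [520.63283674 -69.82886284 125.5       ] [543.49274497 -68.80060501 125.5       ]
foot L/R [515.08365443 -66.88864601 112.5       ] [549.01660459 -65.3623207  112.5       ]
bar (array([533.78978611, -82.40314025, 166.87637556]), [np.float64(0.1106730929641495), np.float64(0.11067309296391727)]) [532.70037086 -82.06557233 170.47927441]
barcorners [513.01141767 -85.46528427 168.        ] [554.80782403 -83.30285206 168.        ]
pull+x [ 536.38961153 -168.48947543  130.5       ]
pin [array([509.5, -21.6, 143. ]), array([552.6, -19.7, 143. ])]
pin [array([510. , -22.5, 147. ]), array([552.2, -20.6, 147. ])]
lever end? [array([525.6, -20.9, 182.3]), array([531.4, -21. , 183.8]), array([537.1, -20.7, 183.6])]
[530.19265982 -20.23637493 184.42670642]
[530.20926062 -20.72837309 183.35034033]
[530.25698404 -21.74168741 184.20748129]
```

Run:
```python
from h import *
for n,u,v,h in (("w5",326.5,243,202.4),("w3",327,243,117.3),("w4",326.5,247,117.6)):
    z=load(f"pics/{n}.npz");print(n,onplane(z,u,v,h),z["T"][:3,3])
```

```text
w5 [ 536.3419132  -142.31576905  202.4       ] [532.81841686 -64.34053194 346.36073061]
w3 [ 539.41721243 -214.74454987  117.3       ] [ 535.95628002 -137.22455176  260.1227299 ]
w4 [ 537.62694438 -182.51880193  117.6       ] [ 534.38565825 -102.11578474  260.31433538]
```

```bash
python3 -m jog '[20,0,0,0,27, 40,0,0,0,27, 55,0,0,0,27, 60,0,5,0,27, 60,0,15,0,27, 60,0,22,0,27, 60,0,22,0,27]'
python3 - <<'E'
from h import *
from cell import read_state
z=snap("wrist","w6");s=read_state();print(s["eef_pos"],s["clock"],s["width"])
E
```

```text
clock: 7.5
eef_pos: [534.9, -93.5, 351.3]
tool_rot: [-3.137, 0.0, 1.61]
force: [-0.4, 0.0, -0.7]
width: 26.8
[535.16505542 -93.69249739 352.15732622] 7.55 27.368208020741132
```

View pics/w6.png

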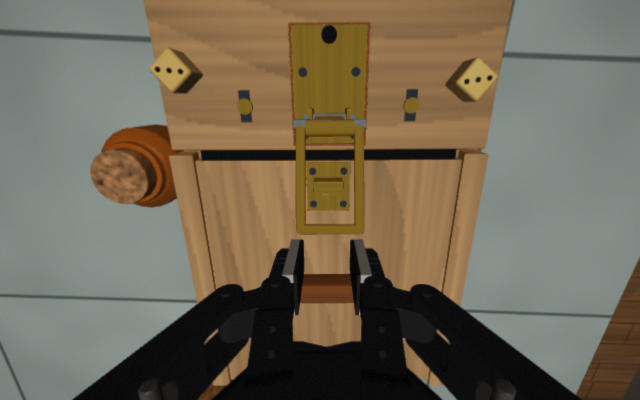

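Run:
```python
from h import *
z=load("pics/w6.npz")
im=z["im"][90:270,260:400];cv2.imwrite("pics/w6c.png",cv2.resize(im,None,fx=4,fy=4,interpolation=cv2.INTER_CUBIC)[:600])
print(z["T"])
```

```text
[[ 9.99197688e-01 -3.91934725e-02 -8.23726706e-03  5.29601462e+02]
 [ 3.97361822e-02  9.44493426e-01  3.26118389e-01 -8.31411748e+00]
 [-5.00166752e-03 -3.26184058e-01  9.45293047e-01  3.20979616e+02]
 [ 0.00000000e+00  0.00000000e+00  0.00000000e+00  1.00000000e+00]]
```

View pics/w6c.png

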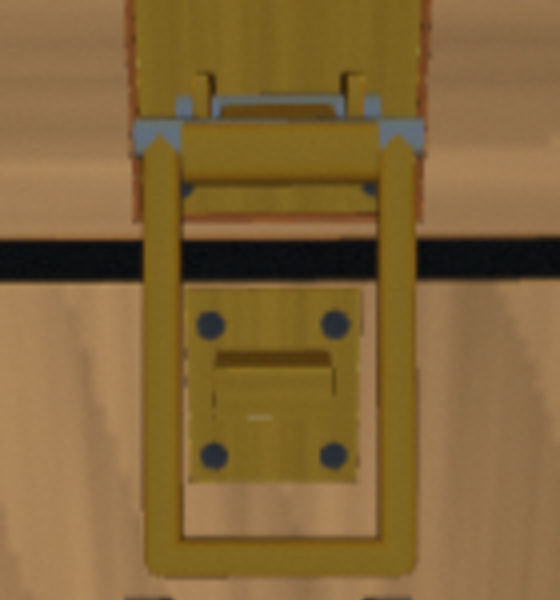

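Run:
```python
from h import *
z=load("pics/w6.npz")
im=z["im"][215:325,265:390];cv2.imwrite("pics/w6d.png",cv2.resize(im,None,fx=5,fy=5,interpolation=cv2.INTER_CUBIC))
b=onplane(z,330.1,229.7,167.5);print("bar",b)
for h in(178,179.2,182):
  p=onplane(z,327,242,h);print(h,p,"lateral of bar vs finger (tool y):",(b-p)[:2]@np.array([.9992,.039]))
k=onplane(z,260+274/4,90+385/4,125.5);print("lip",k, onplane(z,260+274/4,90+400/4,125.5))
```

```text
bar [534.00514834 -82.82040413 167.5       ]
178 [532.25050772 -85.68271066 178.        ] lateral of bar vs finger (tool y): 1.8648668611876043
179.2 [532.2282748  -85.03337117 179.2       ] lateral of bar vs finger (tool y): 1.8617577574905118
182 [532.17639798 -83.51824568 182.        ] lateral of bar vs finger (tool y): 1.854503182197295
lip [532.46613954 -67.79646802 125.5       ] [532.5887582  -70.70675019 125.5       ]
```

View pics/w6d.png

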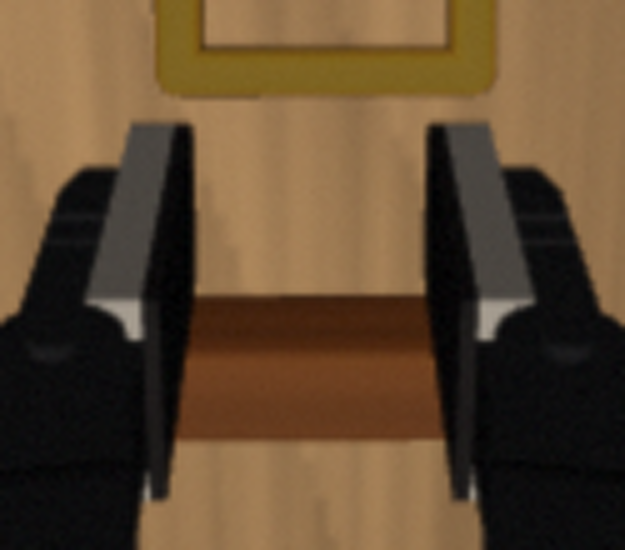

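```bash
python3 -m jog '[2,1.9,0,0,27, 2,1.9,6,0,27, 2,1.9,12,0,27, 2,1.9,18,0,27, 2,1.9,24,0,27, 2,1.9,30,0,27, 2,1.9,36,0,27, 2,1.9,42,0,27, 2,1.9,42,0,27]'
python3 - <<'E'
from h import *
from cell import read_state
z=snap("wrist","w7");s=read_state();print(s["eef_pos"],s["clock"],s["width"],s["force"])
im=z["im"][60:280,200:460];cv2.imwrite("pics/w7c.png",cv2.resize(im,None,fx=2.7,fy=2.7,interpolation=cv2.INTER_CUBIC))
E
```

```text
clock: 8.3
eef_pos: [537.2, -90.0, 310.3]
tool_rot: [-3.139, -0.001, 1.612]
force: [-0.0, -0.3, -0.2]
width: 26.4
[537.33752642 -90.10882071 310.89501278] 8.35 27.385474667879155 [-0.80207388  0.02952036 -0.88129189]
```

View pics/w7c.png

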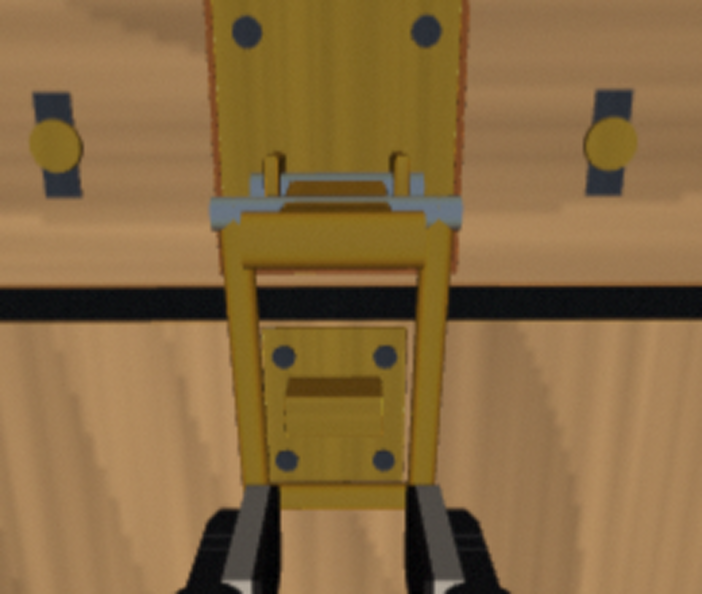

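```bash
python3 -m jog '[0,0,4,0,27, 0,0,8,0,27, 0,0,11,0,27, 0,0,13,0,27, 0,0,15,0,27, 0,0,16,0,27, 0,0,16,0,27]'
python3 - <<'E'
from h import *
from cell import read_state
z=snap("wrist","w8");s=read_state();print(s["eef_pos"],s["clock"],s["width"],s["force"])
im=z["im"][60:280,200:460];cv2.imwrite("pics/w8c.png",cv2.resize(im,None,fx=2.7,fy=2.7,interpolation=cv2.INTER_CUBIC))
E
```

```text
clock: 8.93
eef_pos: [537.6, -90.3, 295.5]
tool_rot: [-3.141, -0.0, 1.611]
force: [-0.1, 0.4, -1.0]
width: 26.8
[537.59673634 -90.26024588 295.62851911] 8.9833 26.724229777707798 [-0.18884718  0.77012686  0.16942007]
```

View pics/w8c.png

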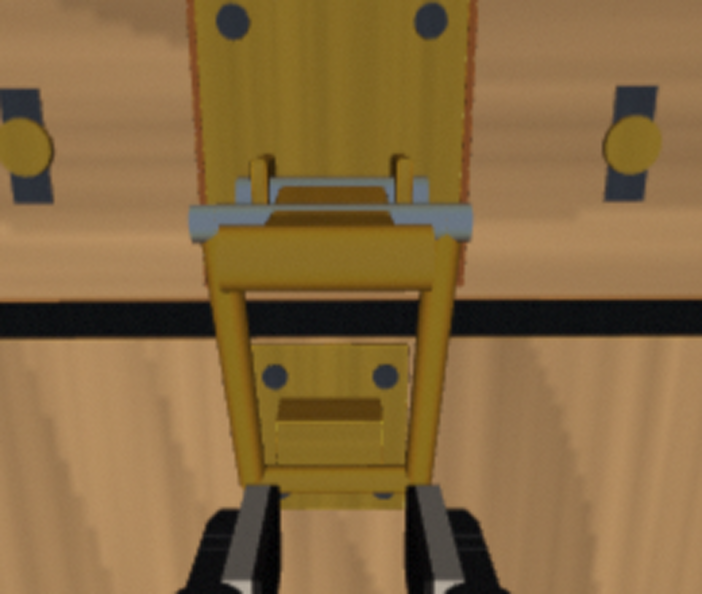

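Run:
```python
from h import *
z=load("pics/w8.npz")
c=lambda u,v:((u+.5)/2.7-.5+200,(v+.5)/2.7-.5+60)
for u in (290,310,330,350,370,390):print("bar",dep(z,*c(u,478),0).round(1),"lip",dep(z,*c(u,440),0).round(1) if 280<u<380 else "","foot",dep(z,*c(u,500),0).round(1))
print("face",[dep(z,*c(u,400),0).round(1) for u in (100,150,500,560)])
for v in (300,330,360,390,420,450): print("legs",dep(z,*c(232+(v-300)*.11,v),0).round(1),dep(z,*c(435-(v-300)*.1,v),0).round(1))
for h in (118,121,124):print(h,onplane(z,*c(330,466),h),onplane(z,*c(330,490),h))
print("lip edge",onplane(z,*c(330,462),125.5))
```

```text
bar [524.  -79.3 122.2] lip [524.  -68.8 125.9] foot [523.5 -89.9 112.7]
bar [528.2 -79.5 121.5] lip [528.1 -68.7 125.6] foot [528.1 -89.7 112.7]
bar [532.5 -79.  122.2] lip [532.2 -68.7 125.2] foot [532.8 -90.  111.9]
bar [536.8 -78.8 122.2] lip [536.3 -68.4 125.6] foot [537.4 -89.9 111.7]
bar [541.1 -78.9 121.5] lip [540.4 -67.9 126.3] foot [542.  -89.1 112.8]
bar [545.3 -78.3 122.5] lip  foot [546.6 -89.1 112.4]
face [array([480.8, -67.7, 110.8]), array([491.6, -67.7, 109.7]), array([569.7, -64.1, 110.6]), array([583. , -63.5, 110.6])]
legs [514.8 -35.7 142.7] [549.  -34.2 142.7]
legs [515.  -41.6 140.4] [549.3 -40.4 139.6]
legs [515.3 -47.6 138.8] [549.4 -46.2 138.6]
legs [515.4 -54.8 134.8] [549.7 -53.3 135.1]
legs [515.7 -61.8 132.6] [550.2 -61.1 130.8]
legs [515.8 -70.3 128. ] [550.6 -69.3 127.2]
118 [532.43391705 -78.22131698 118.        ] [532.64660603 -84.09899764 118.        ]
121 [532.430179   -76.72893647 121.        ] [532.6385332  -82.48682532 121.        ]
124 [532.42644094 -75.23655595 124.        ] [532.63046038 -80.87465299 124.        ]
lip edge [532.39138497 -73.57315623 125.5       ]
```

```bash
python3 -m jog '[0,0,1,0,27, 0,0,2,0,27, 0,0,3,0,27, 0,0,3,0,27, 0,0,3,0,27]'
python3 - <<'E'
from h import *
from cell import read_state
z=snap("wrist","w9");s=read_state();print(s["eef_pos"],s["clock"],s["width"],s["force"])
c=lambda u,v:((u+.5)/2.7-.5+200,(v+.5)/2.7-.5+60)
print([dep(z,*c(u,v),0).round(1).tolist() for u in (300,330,360) for v in (466,474,482)])
im=z["im"][60:280,200:460];cv2.imwrite("pics/w9c.png",cv2.resize(im,None,fx=2.7,fy=2.7,interpolation=cv2.INTER_CUBIC))
E
```

```text
clock: 9.4
eef_pos: [537.6, -90.3, 292.6]
tool_rot: [-3.141, 0.0, 1.611]
force: [-0.5, 0.3, -0.5]
width: 27.1
[537.57708598 -90.27432646 292.66773083] 9.45 26.69046234816593 [-0.36666843 -0.92263787  0.56011307]
[[526.3, -74.1, 124.1], [526.2, -78.2, 119.5], [526.3, -79.4, 121.0], [532.5, -73.4, 124.9], [532.6, -77.9, 119.7], [532.6, -79.1, 120.9], [538.6, -73.2, 124.8], [538.9, -77.4, 120.1], [539.0, -78.9, 120.8]]
```

View pics/w9c.png

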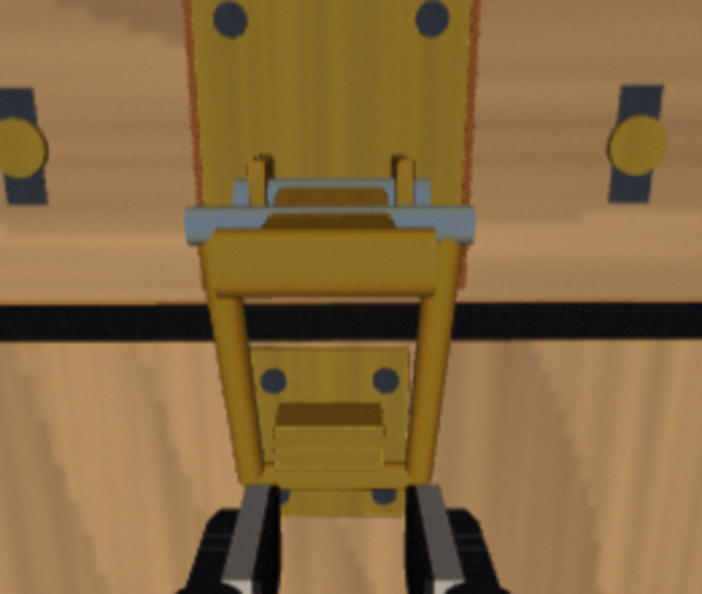

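```bash
python3 -m jog '[0,0,1,0,27, 0,0,1,0,27, 0,0,-4,0,27, 0,-0.7,-14,0,45, 5,-1.3,-16,0,62, 10,-1.3,-12,0,62, 10,-1.3,-4,0,62, 10,-1.3,-4,0,62]'
python3 - <<'E'
from h import *
from cell import read_state
z=snap("wrist","w10");s=read_state();print(s["eef_pos"],s["clock"],s["width"],s["force"])
c=lambda u,v:((u+.5)/2.7-.5+200,(v+.5)/2.7-.5+60)
im=z["im"][60:280,200:460];cv2.imwrite("pics/w10c.png",cv2.resize(im,None,fx=2.7,fy=2.7,interpolation=cv2.INTER_CUBIC))
E
```

```text
clock: 10.12
eef_pos: [535.3, -79.2, 295.2]
tool_rot: [-3.139, -0.001, 1.613]
force: [-0.7, -0.3, -0.3]
width: 62.2
[535.37984226 -79.76504398 295.57449892] 10.1667 62.31748647873184 [-0.27799296 -0.4620999  -0.02681148]
```

View pics/w10c.png

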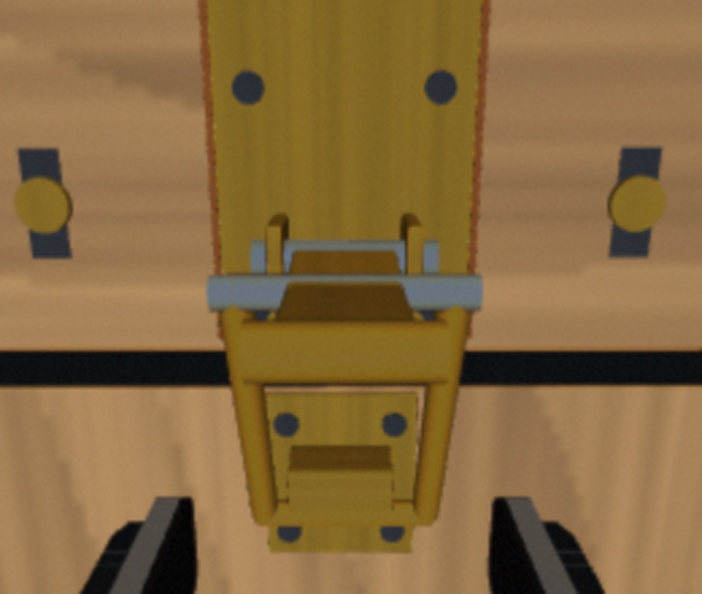

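Run:
```python
from h import *
z=load("pics/w10.npz")
c=lambda u,v:((u+.5)/2.7-.5+200,(v+.5)/2.7-.5+60)
for h in (126,129.6): print([onplane(z,*c(u,498),h).round(1) for u in (195,490)])
print("bar far edge",onplane(z,*c(345,524),117),[dep(z,*c(u,514),0).round(1) for u in (310,345,380)], "corner", onplane(z,*c(252,505),119),onplane(z,*c(438,505),119))
```

```text
[array([501.8, -71.7, 126. ]), array([563.6, -68.9, 126. ])]
[array([502.5, -69.7, 129.6]), array([562.7, -67. , 129.6])]
bar far edge [533.73794123 -81.8111216  117.        ] [array([525.8, -78.5, 118.9]), array([533.6, -77.8, 119.5]), array([541.3, -77.4, 119.5])] corner [512.9266879  -76.76572472 119.        ] [554.00256851 -74.92423809 119.        ]
```

```bash
python3 -m jog '[2,0.6,4,0,62, 2,0.6,8,0,62, 2,0.6,10,0,58, 2,0.6,10,0,50, 2,0.6,10,0,46, 2,0.6,10,0,43, 2,0.6,10,0,38, 2,0.6,10,0,38, 2,0.6,10,0,38]'
python3 - <<'E'
from h import *
from cell import read_state
z=snap("wrist","w11");s=read_state();print(s["eef_pos"],s["clock"],s["width"],s["force"])
im=z["im"][60:280,200:460];cv2.imwrite("pics/w11c.png",cv2.resize(im,None,fx=2.7,fy=2.7,interpolation=cv2.INTER_CUBIC))
E
```

```text
clock: 10.92
eef_pos: [535.9, -78.3, 286.7]
tool_rot: [-3.14, -0.0, 1.611]
force: [-2.5, 0.5, 1.8]
width: 39.0
[535.90760579 -78.31059362 286.66213326] 10.9667 38.879205143227416 [-3.06886079  0.33401329  1.3045904 ]
```

View pics/w11c.png

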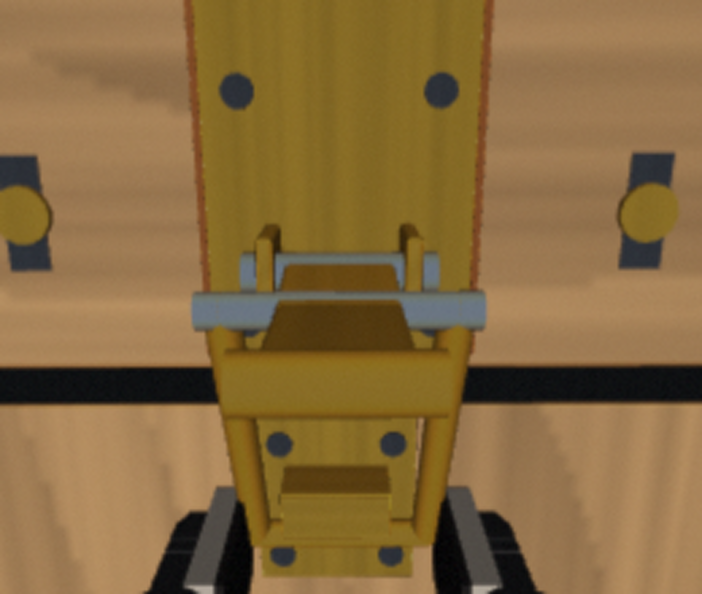

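```bash
python3 -m jog '[1,0,0,0,36, 2,0,0,0,36, 3,0,0,0,36, 4,0,0,0,36, 5,0,0,0,36, 5,0,0,0,36]'
python3 - <<'E'
from h import *
from cell import read_state
z=snap("wrist","w12");s=read_state();print(s["eef_pos"],s["clock"],s["width"],s["force"])
im=z["im"][60:280,200:460];cv2.imwrite("pics/w12c.png",cv2.resize(im,None,fx=2.7,fy=2.7,interpolation=cv2.INTER_CUBIC))
E
```

```text
clock: 11.47
eef_pos: [535.7, -75.9, 286.5]
tool_rot: [-3.141, 0.004, 1.61]
force: [-3.9, -6.6, -1.9]
width: 38.8
[535.66341753 -75.80878532 286.50861311] 11.5167 38.869874452013555 [-2.65771712 -6.67291691 -1.7834227 ]
```

View pics/w12c.png

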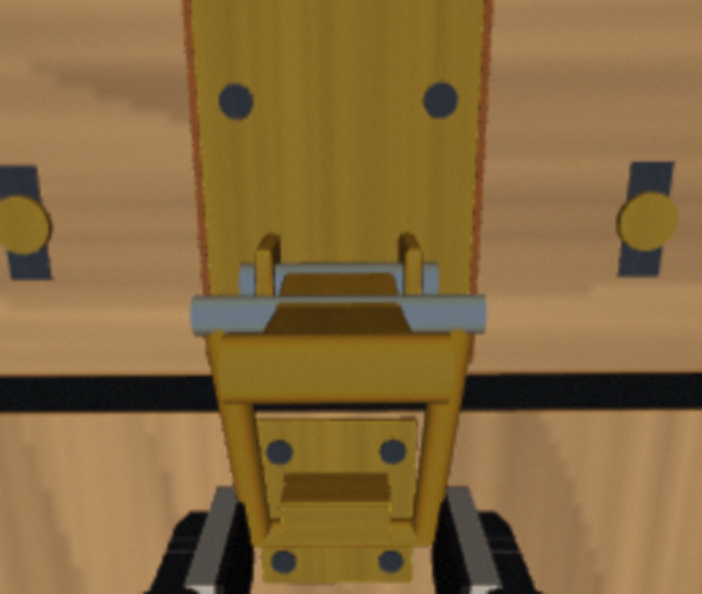

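```bash
python3 -m jog '[1,0,0,0,36, 2,0,0,0,36, 3,0,0,0,36, 4,0,0,0,36, 5,0,0,0,36, 5,0,0,0,36]'
python3 - <<'E'
from h import *
from cell import read_state
z=snap("wrist","w13");s=read_state();print(s["eef_pos"],s["clock"],s["width"],s["force"])
im=z["im"][60:280,200:460];cv2.imwrite("pics/w13c.png",cv2.resize(im,None,fx=2.7,fy=2.7,interpolation=cv2.INTER_CUBIC))
E
```

```text
clock: 12.02
eef_pos: [535.4, -71.3, 286.4]
tool_rot: [-3.141, 0.005, 1.609]
force: [-2.0, -8.3, -2.4]
width: 38.8
[535.43588256 -71.27736105 286.43985419] 12.0667 38.91518145082314 [-2.6761522  -8.97793339 -1.66344333]
```

View pics/w13c.png

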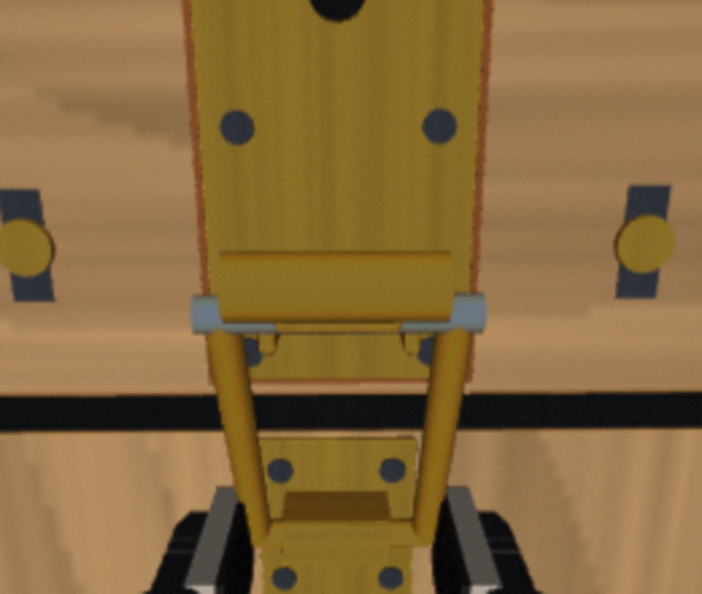

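```bash
python3 -m jog '[0.5,0,0,0,36, 1,0,0,0,36, 1.5,0,0,0,36, 2,0,0,0,36, 2,0,0,0,36]'; python3 -c "
from h import *
z=snap('wrist','w14');im=z['im'][60:280,200:460];cv2.imwrite('pics/w14c.png',cv2.resize(im,None,fx=2.7,fy=2.7,interpolation=cv2.INTER_CUBIC))"
```

```text
clock: 12.48
eef_pos: [535.3, -69.8, 286.4]
tool_rot: [-3.141, 0.006, 1.609]
force: [-3.3, -7.9, -3.4]
width: 39.2
```

View pics/w14c.png

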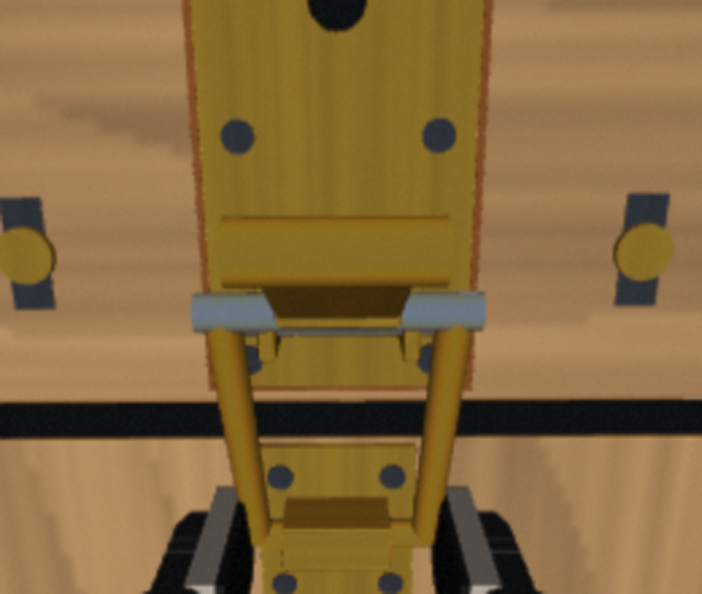

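```bash
python3 -m jog '[-1.5,0,0,0,39, -3,0,0,0,41, -3,0,0,0,48, -3,0,0,0,55, -3,0,-6,0,58, -3,0,-25,0,58, -3,0,-50,0,40, 0,0,-72,0,20, 15,0,-72,0,0, 32,0,-72,0,0, 38,0,-68,0,0, 38,0,-62,0,0, 38,0,-62,0,0]'
python3 - <<'E'
from h import *
from cell import read_state
z=snap("wrist","w15");s=read_state();print(s["eef_pos"],s["clock"],s["width"],s["force"])
s2=snap("scene","s15");im=s2["im"][155:235,255:365];cv2.imwrite("pics/s15c.png",cv2.resize(im,None,fx=7,fy=7,interpolation=cv2.INTER_CUBIC))
E
```

```text
clock: 13.62
eef_pos: [534.1, -28.0, 347.7]
tool_rot: [-3.14, 0.0, 1.613]
force: [0.0, 0.5, -0.4]
width: 0.2
[534.12760676 -28.78282909 347.92604248] 13.6667 0.003559832154673683 [-0.2870379  -0.76434472 -0.86644797]
```

View pics/w15.png

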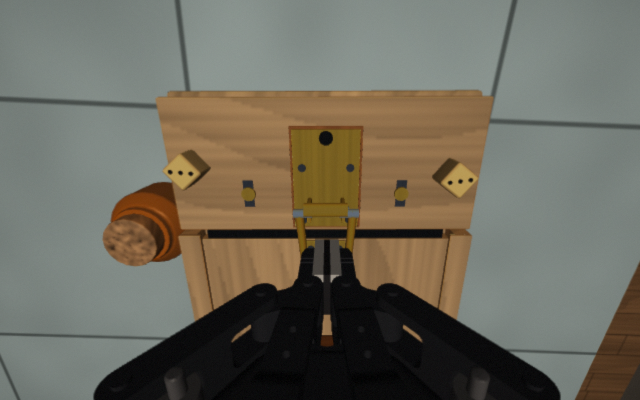

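View pics/s15c.png

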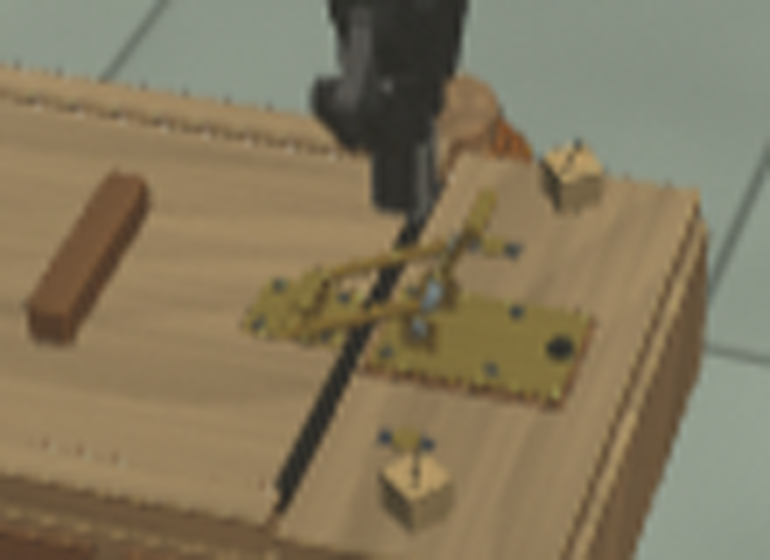

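Run:
```python
from h import *
z=load("pics/w15.npz")
for v in (203,206,209,212,215):print(v,[dep(z,u,v,0).round(1).tolist() for u in (312,325,338)])
print("finger",onplane(z,327,242,175))
```

```text
203 [[522.7, 4.6, 176.9], [529.8, 4.6, 176.0], [536.8, 5.1, 176.4]]
206 [[522.8, 3.4, 178.1], [529.8, 3.8, 178.4], [536.8, 3.9, 178.0]]
209 [[522.9, 2.2, 179.6], [529.9, 2.6, 179.8], [536.8, 2.9, 179.7]]
212 [[523.0, 0.7, 180.2], [529.9, 0.9, 179.9], [537.0, 1.0, 179.3]]
215 [[523.0, -1.1, 179.9], [530.0, -1.0, 179.4], [537.1, -0.8, 179.2]]
finger [531.90512899 -19.74979911 175.        ]
```

```bash
python3 -m jog '[3,-1,0,0,0, 6,-1,1,0,0, 9,-1,1,0,0, 12,-1,2,0,0, 14,-1,3,0,0, 16,-1,4,0,0, 16,-1,4,0,0]'
python3 -c "
from h import *
z=snap('wrist','w16');im=z['im'][120:290,220:430];cv2.imwrite('pics/w16c.png',cv2.resize(im,None,fx=3.3,fy=3.3,interpolation=cv2.INTER_CUBIC))"
```

```text
clock: 14.3
eef_pos: [532.8, -12.3, 344.7]
tool_rot: [3.141, 0.0, 1.612]
force: [0.6, -1.2, 1.0]
width: -0.1
```

View pics/w16c.png

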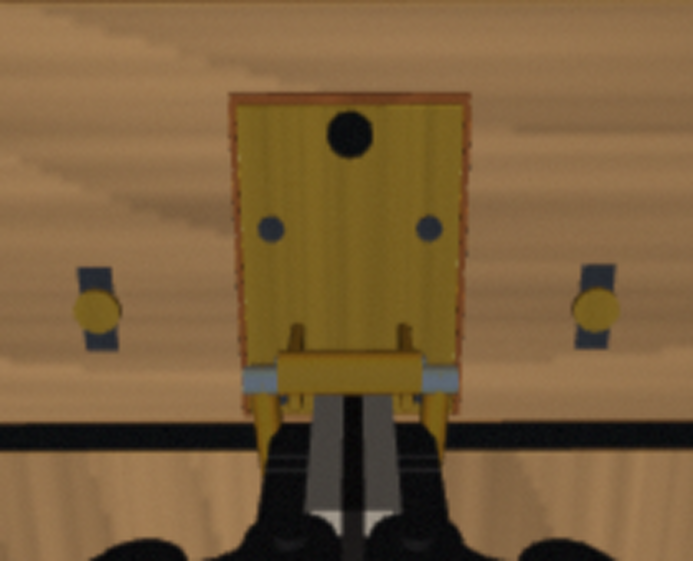

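```bash
python3 -m jog '[2,0,0,0,0, 4,0,1,0,0, 6,0,2,0,0, 8,0,2.5,0,0, 10,0,3,0,0, 10,0,3,0,0]'
python3 -c "
from h import *
z=snap('wrist','w17')
for v in range(190,240,4):print(v,dep(z,326,v,0).round(1))
im=z['im'][120:290,220:430];cv2.imwrite('pics/w17c.png',cv2.resize(im,None,fx=3.3,fy=3.3,interpolation=cv2.INTER_CUBIC))"
```

```text
clock: 14.85
eef_pos: [532.3, -4.3, 341.5]
tool_rot: [3.141, 0.004, 1.61]
force: [-0.0, -7.1, -2.5]
width: -0.3
190 [529.3  18.3 117.1]
194 [529.4  15.2 117.1]
198 [529.6  11.6 115.9]
202 [529.7   8.6 116.4]
206 [529.8   5.3 116.3]
210 [529.9   2.1 116.4]
214 [530.1  -1.9 114.8]
218 [530.2  -4.6 116.3]
222 [530.3  -8.2 115.7]
226 [529.6  14.3 170.3]
230 [529.6  13.4 173.5]
234 [529.7  10.9 173.4]
238 [529.8   9.1 174.7]
```

View pics/w17c.png

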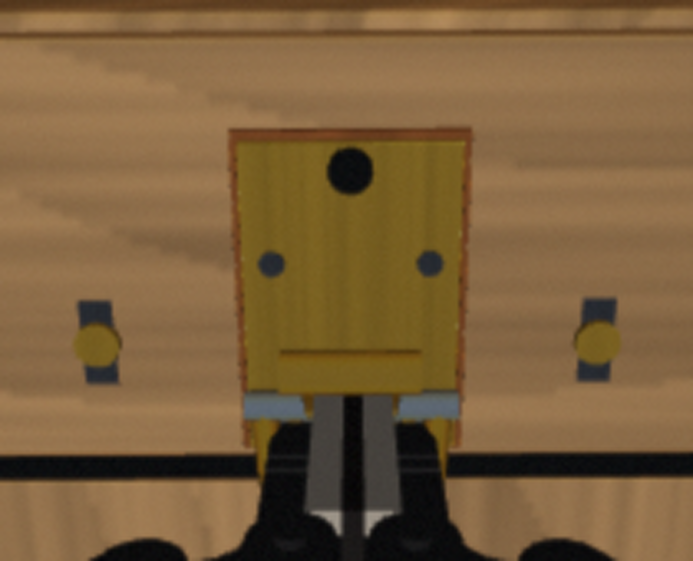

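```bash
python3 -m jog '[2,0,1.3,0,0, 4,0,2.8,0,0, 6,0,4.3,0,0, 8,0,6,0,0, 9.5,0,7,0,0, 9.5,0,7,0,0]'
python3 -c "
from h import *
z=snap('wrist','w18')
for v in range(222,250,3):print(v,dep(z,326,v,0).round(1))"
```

```text
clock: 15.4
eef_pos: [532.0, 4.2, 335.0]
tool_rot: [3.141, 0.005, 1.609]
force: [-0.2, -8.8, 2.9]
width: 0.1
222 [530.    3.8 117.3]
225 [5.301e+02 5.000e-01 1.155e+02]
228 [529.3  22.1 165.3]
231 [529.4  20.9 166.6]
234 [529.4  19.3 167.1]
237 [529.5  17.6 167.4]
240 [529.6  14.8 165.8]
243 [529.6  15.9 171.2]
246 [529.6  16.  174.5]
249 [529.6  15.4 176.6]
```

```bash
python3 -m jog '[1.5,0,1.5,0,0, 3,0,3,0,0, 4.5,0,4.7,0,0, 6,0,6.5,0,0, 7,0,8,0,0, 7,0,8,0,0]'
python3 -c "
from h import *
z=snap('wrist','w19')
for v in range(222,250,3):print(v,dep(z,326,v,0).round(1))"
```

```text
clock: 15.95
eef_pos: [531.8, 10.8, 327.1]
tool_rot: [3.14, 0.005, 1.609]
force: [0.7, -10.2, 3.9]
width: 0.1
222 [529.7  12.9 115.1]
225 [529.8  10.9 116. ]
228 [529.2  28.4 157. ]
231 [529.2  27.4 158.7]
234 [529.3  25.7 159. ]
237 [529.4  23.7 158.7]
240 [529.4  21.8 158.7]
243 [529.4  22.3 163. ]
246 [529.4  22.3 166.2]
249 [529.4  22.2 169.2]
```

```bash
python3 -m jog '[0,0,1.5,0,0, 0,0,3,0,0, 0,0,4.5,0,0, 0.5,0,6,0,0, 1,0,7.5,0,0, 1,0,7.5,0,0]'
python3 -c "
from h import *
z=snap('wrist','w20')
for v in range(222,250,3):print(v,dep(z,326,v,0).round(1))"
```

```text
clock: 16.5
eef_pos: [531.7, 14.1, 319.8]
tool_rot: [3.141, 0.001, 1.61]
force: [-1.0, -4.8, 4.4]
width: 0.2
222 [529.4  20.6 115.8]
225 [529.   32.7 146.6]
228 [529.   31.9 148.8]
231 [529.1  30.5 149.8]
234 [529.1  29.2 150.9]
237 [529.2  26.9 150.1]
240 [529.3  25.7 151.3]
243 [529.3  25.5 154.3]
246 [529.3  26.  158.5]
249 [529.3  26.  161.7]
```

```bash
python3 -m jog '[0,0,1,0,0, 0,0,2,0,0, 0,0,3,0,0, 0.5,0,4,0,0, 1,0,5,0,0, 1,0,5,0,0]'
python3 -c "
from h import *
z=snap('wrist','w21')
for v in range(222,250,3):print(v,dep(z,326,v,0).round(1))"
```

```text
clock: 17.05
eef_pos: [531.7, 15.9, 314.7]
tool_rot: [3.141, 0.0, 1.611]
force: [-1.2, -3.4, 4.2]
width: 0.3
222 [529.2  25.1 116.3]
225 [528.9  34.5 141.2]
228 [528.9  33.9 143.8]
231 [529.   33.  145.8]
234 [529.1  30.5 144.5]
237 [529.1  28.8 144.8]
240 [529.2  27.7 146.3]
243 [529.2  27.7 149.8]
246 [529.2  28.3 154.1]
249 [529.2  27.6 156.1]
```

```bash
python3 -m jog '[0,0,0.7,0,0, 0,0,1.4,0,0, 0,0,2.1,0,0, 0,0,2.8,0,0, 0,0,3.5,0,0]'; python3 -m jog '[0,0,0.5,0,0, 0,0,1,0,0, 0,0,1.5,0,0, 0,0,2,0,0]'
python3 -c "
from h import *
z=snap('wrist','w22')
for v in range(222,250,3):print(v,dep(z,326,v,0).round(1))"
```

```text
clock: 17.52
eef_pos: [531.7, 16.6, 310.9]
tool_rot: [3.141, -0.001, 1.612]
force: [-1.0, -0.8, 4.5]
width: 0.1
clock: 17.85
eef_pos: [531.7, 16.9, 308.6]
tool_rot: [3.142, -0.001, 1.612]
force: [0.6, 1.1, 3.7]
width: 0.1
222 [529.   30.3 118.8]
225 [528.8  35.6 134.9]
228 [528.8  34.7 136.8]
231 [528.9  33.7 138.6]
234 [528.9  31.7 138.5]
237 [529.1  28.2 135.3]
240 [529.   29.3 140.9]
243 [529.1  29.3 144.5]
246 [529.1  29.3 147.6]
249 [529.1  29.6 151.4]
```

```bash
python3 -m jog '[0,0,0.5,0,0, 0,0,1,0,0, 0,0,1.5,0,0, 0,0,2,0,0]';python3 -m jog '[0,0,0.5,0,0, 0,0,1,0,0]'
```

```text
clock: 18.23
eef_pos: [531.5, 16.3, 306.6]
tool_rot: [-3.141, -0.0, 1.612]
force: [-0.0, 1.7, 2.3]
width: 0.1
clock: 18.4
eef_pos: [531.5, 16.0, 305.5]
tool_rot: [-3.141, 0.0, 1.611]
force: [-0.3, 2.3, 1.9]
width: -0.2
```

```bash
python3 -m jog '[0,0,0.5,0,0, 0,0,1,0,0]';python3 -m jog '[0,0,0.5,0,0, 0,0,1,0,0]'
python3 -c "
from h import *
z=snap('wrist','w23')
for v in range(222,250,3):print(v,dep(z,326,v,0).round(1))"
```

```text
clock: 18.57
eef_pos: [531.5, 16.0, 304.6]
tool_rot: [-3.141, 0.0, 1.611]
force: [-0.3, 1.4, 2.3]
width: 0.2
clock: 18.73
eef_pos: [531.4, 15.9, 303.5]
tool_rot: [-3.141, 0.0, 1.611]
force: [0.6, 2.0, 1.1]
width: -0.1
222 [528.4  35.8 128.7]
225 [528.5  34.7 130.4]
228 [528.5  33.  130.7]
231 [528.6  30.9 130.4]
234 [528.7  28.6 129.5]
237 [528.8  27.2 130.5]
240 [528.7  28.9 137.3]
243 [528.8  27.8 138.8]
246 [528.8  27.6 141.7]
249 [528.8  28.  145.7]
```

```bash
python3 -m jog '[0,0,0.5,0,0, 0,0,1,0,0]';python3 -m jog '[0,0,0.4,0,0, 0,0,0.8,0,0]'; python3 -m jog '[0,0,0.3,0,0, 0,0,0.6,0,0]'
```

```text
clock: 18.95
eef_pos: [531.4, 15.7, 302.5]
tool_rot: [-3.141, 0.0, 1.611]
force: [-0.7, -0.6, -0.8]
width: -0.0
clock: 19.12
eef_pos: [531.5, 15.9, 301.7]
tool_rot: [-3.141, 0.0, 1.611]
force: [1.0, 0.6, 0.2]
width: 0.0
clock: 19.28
eef_pos: [531.5, 16.0, 301.2]
tool_rot: [-3.141, 0.0, 1.611]
force: [-0.5, 0.6, 0.1]
width: -0.4
```

```bash
python3 -c "
from h import *
z=snap('wrist','w24')
for v in range(219,250,3):print(v,dep(z,326,v,0).round(1))
im=z['im'][120:290,220:430];cv2.imwrite('pics/w24c.png',cv2.resize(im,None,fx=3.3,fy=3.3,interpolation=cv2.INTER_CUBIC))
z=snap('scene','s24');im=z['im'][155:235,255:365];cv2.imwrite('pics/s24c.png',cv2.resize(im,None,fx=7,fy=7,interpolation=cv2.INTER_CUBIC))"
```

```text
219 [528.6  36.4 123.1]
222 [528.6  35.8 125.9]
225 [528.7  34.  126.2]
228 [528.7  32.2 126.4]
231 [528.8  29.9 125.6]
234 [528.9  27.7 125.1]
237 [529.   26.5 126.5]
240 [528.9  27.9 133. ]
243 [528.9  28.3 137.1]
246 [528.9  28.3 140.4]
249 [528.9  28.4 143.7]
```

View pics/w24c.png

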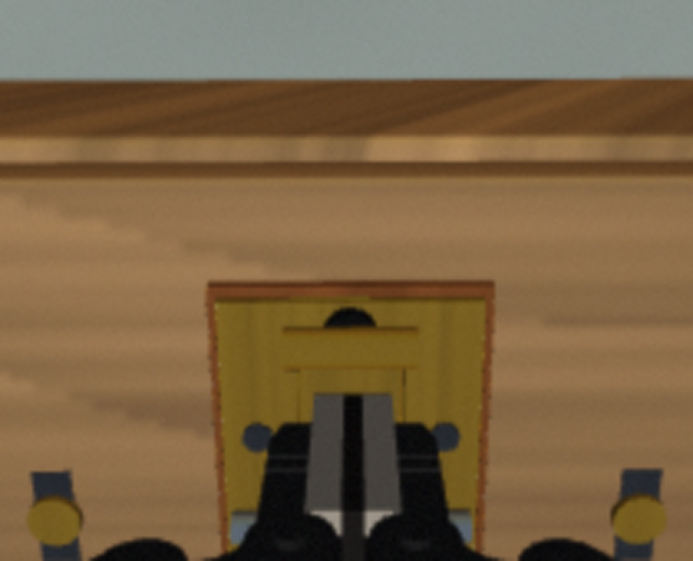

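```bash
python3 -m jog '[0,0,0.4,0,0, 0,0,0.8,0,0]'; python3 -m jog '[0,0,0.4,0,0, 0,0,0.8,0,0]'
```

```text
clock: 19.55
eef_pos: [531.6, 16.1, 300.8]
tool_rot: [3.141, -0.0, 1.611]
force: [-1.3, -0.2, 7.0]
width: -0.4
clock: 19.72
eef_pos: [531.6, 16.0, 300.6]
tool_rot: [3.141, -0.0, 1.611]
force: [-3.3, -0.1, 12.5]
width: 0.0
```

```bash
python3 -m jog '[0,0,-2,0,0, 0,0,-8,0,0, -10,0,-25,0,0, -30,0,-50,0,0, -60,0,-75,0,0, -75,0,-80,0,0, -75,0,-80,0,0]'
python3 -c "
from h import *
z=snap('wrist','w25')
im=z['im'][0:250,180:470];cv2.imwrite('pics/w25c.png',cv2.resize(im,None,fx=2.4,fy=2.4,interpolation=cv2.INTER_CUBIC))
z=snap('scene','s25');im=z['im'][155:235,255:365];cv2.imwrite('pics/s25c.png',cv2.resize(im,None,fx=7,fy=7,interpolation=cv2.INTER_CUBIC))"
```

```text
clock: 20.3
eef_pos: [535.1, -63.4, 382.5]
tool_rot: [3.136, 0.003, 1.605]
force: [0.0, -0.4, -0.6]
width: 0.1
```

View pics/w25c.png

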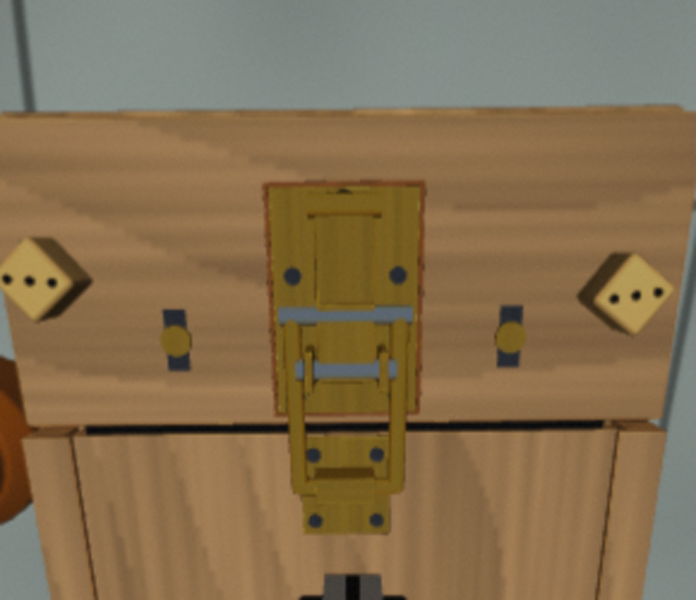

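View pics/s25c.png

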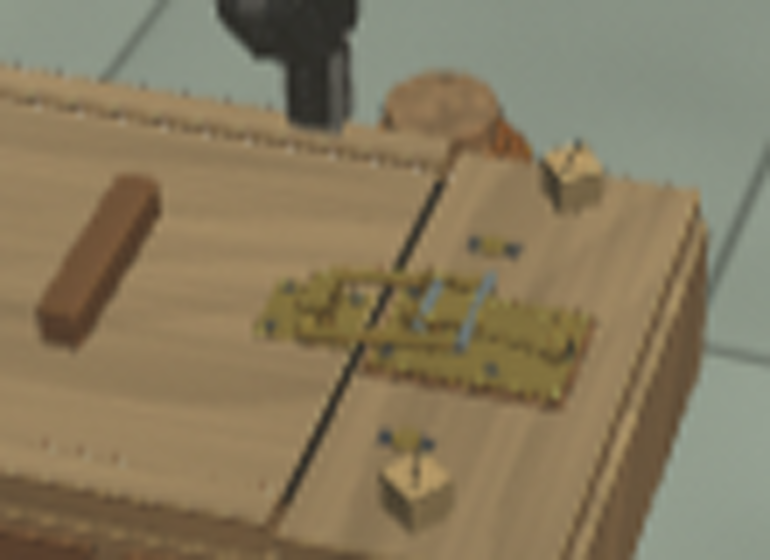

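Run:
```python
from h import *
from cell import *
z=snap("wrist","w26")
c=lambda u,v:((u+.5)/2.4-.5+180,(v+.5)/2.4-.5)
print("roll",[dep(z,*c(u,204),0).round(1).tolist() for u in (320,345,370)],"rail",dep(z,*c(220,200)).round(1))
print("bar",[dep(z,*c(u,490),0).round(1).tolist() for u in (298,398)],"lip",dep(z,*c(345,485)).round(1))
s=read_state();print(s["clock"],s["force"],s["eef_pos"])
finish_job()
```

```text
roll [[518.0, 38.3, 112.9], [526.3, 38.6, 112.5], [534.5, 38.8, 115.0]] rail [484.5  38.3 110.6]
bar [[512.8, -59.6, 122.7], [549.2, -57.6, 124.1]] lip [529.9 -60.4 113.4]
20.45 [-0.29276943  0.61611058 -0.51312383] [534.37293775 -57.98718089 379.3079594 ]
the job is handed in; nothing more can be done
```

The top is closed and latched, and the job is handed in at about 20.5 s of the 66 s allowed. No verdict was reported, so the result rests on my own checks.

**What I did**
1. I pushed the top shut at the wooden pull with closed fingers. I went in small steps until I felt about 7 N, roughly 2.5 N of friction plus 4.5 N on the seal.
2. I pressed the loop down with slightly opened fingers straddling the keeper's lip. The bar came to about 117 mm height, roughly 8 mm on the +x side of the seat, with the lever still upright.
3. I pinched the loop's legs and drew the bar back under the lip.
4. I followed the lever round with the fingertips past its toggle point until it lay home, then backed off and raised the tool.

**Last checks**
- **Lever home:** With the finger still close to it, the rolled end's upper side measured 126.4 mm, against 127 to 128 mm expected when home. The tool then met a hard stop there.
- **Lever force:** In that final check I pressed on the lever harder than I needed to, peaking at about 12.5 N measured at the wrist. That is under the 20 N limit, but the force on the stop itself was not measured and also includes the latch's own load.
- **Loop and seal:** The final pictures show the lever flat, the bar under the lip and the seal gap clearly narrower than before. I had no direct reading of the seal force or the exact bar position.
- **Everything else:** The dice and jar look unmoved in the views taken. I did not measure the other things, but the arm never went near them.
- **Failed check:** The very last depth readings, just before handing in, are not valid. The arm had settled about 5 mm since I picked those pixels, so they landed beside the lever end and the lip. I relied on the earlier readings and the pictures instead.

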